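# Stir the burnishing beads

### The arm

A 6-joint arm with a two-finger parallel gripper is mounted at the origin on the work surface. World frame = base frame: x ahead of the robot, y to its left, z up, the work surface at z = 0. Lengths are in mm, angles in rad, forces in N, time in s.
With the tool pointing down it reaches from about 250 to 775 mm from the base axis. Payload 4 kg.
Tool frame: the origin (TCP) lies at the very end of the fingers, on their centre line; the grasp point (between the pads) lies 19 mm behind it (robot.grip_point_offset is the distance from the TCP to the grasp point, in mm); x points along the fingers, y is the direction in which the jaws open and shut, and the axes are right-handed (so a half turn about x gives the same grasp; the last joint's range is limited). The gripper opens to 85 mm and grips with 20 to 120 N. Pads are 22 mm wide; open, the fingers measure 114 mm over their backs; the gripper's body (76 mm by 85 mm) begins 54 mm behind the grasp point. The pads swing forward as they close: fully open they stand 13 mm farther back than shut.
Start: joints at [-1.363, 0.087, 1.371, -0, 1.684, -0.103], TCP at [168.198, -523.667, 231.341] pointing down, gripper open.
Joint ranges: [-3.1, 3.1], [-0.76, 2.03], [0.27, 2.55], [-1.08, 4.22], [0.17, 2.65], [-2.57, 2.57]. Speed limits (rad/s): [2.79, 2.79, 3.14, 3.14, 3.14, 3.14].

### API

Orientations are given as a rotation vector (axis times angle).
In Python, from workcell import robot, imaging gives the robot as it stands.
- The arm moves only by the tool drive_tool, never from a script. Its argument "motion" is a list of rows, each a list of 3 entries, a list of its own where there are three numbers: the shift along the world's x, y, z in cm, then the turn about the world's z in rad, then the closure, from -1 (fully open) to 1 (shut), so that 0 is half open. A call has 1 to 12 rows; each row is the pose to reach, as a shift and turn from the pose commanded when the call began; what a row does not reach only later rows make up. A row lasts 1/8 s, in which the tool goes at most 62.5 mm and 10.7 degrees, less where a joint would pass 70% of its speed; a pose out of reach is approached as far as the arm can. A call with a gripper value outside its range is refused whole. The fingers move at their own pace and stop on an object; "newtons" is the grip in N (left out, the last holds). Time passes only in rows, so rows that repeat a pose let the fingers close. It gives the time, the measured TCP pose, the force and the opening at its end, in the units of the state.
- robot.observe(): the state, without advancing time (a new reading comes with each control period).
- imaging.get_image(name): name is "side" or "top" or "wrist"; returns a dict with "image" (400x640x3 uint8, blue, green, red), "z_map" (400x640 float32, mm along the optical axis (not along the pixel's ray), 0 where there is no reading), "intrinsics" (3x3 intrinsics, pixels), "R" (3x3) and "t" (3): a world point X has camera coordinates R X + t. Camera axes: x right, y down, z forward; pixel columns grow to the right and rows downward; lengths in mm; the calibration is good to about 2 mm. A picture is of the moment at which its call begins.
- robot.hand_in(): hands the job in, once; it reports no verdict.
Trained networks look in the newest picture that a camera, given by its name, has taken for a name from the list of things; names that differ only in an ending like _2 or _b are one class to them, and where a whole thing is asked for, a point or a joint stands for the part that bears it (a point fixed in the world has none). Each returns a list of dicts, best first, with "conf" (0 to 1); they miss things now and then, are a little off and sometimes report something else, mostly with a low value. They report only what shows in the picture. A call takes as long as a camera call. They do not tell look-alikes from the thing itself.
- imaging.search_frame(label, camera): "rect" ([centre column, centre row, width, height] in pixels, round what is visible of it).
- imaging.tip_of(label, camera): "position" ([column, row] in pixels: a listed point, or the origin of a listed thing).
The state is a dict: "clock": time; "q": joint angles; "dq": joint speeds; "tau": joint torques, N m; "ee_pos": TCP position; "eef_rot": TCP orientation; "contact_force": force on the tool from outside, world axes, zero at the start; "torque": the same for the moment, N m; "width": finger opening in mm.
Only numpy, scipy, OpenCV 4.12 (cv2) and the standard library are available. Lean on these libraries where they do the work, as an engineer would, in place of code of your own. Each camera call takes 0.05 s, during which the arm holds its last target. There are 200 camera calls.

### The job

Take the cover board off the olive bowl and leave it leaning at a slant against the spark plug tester, its lower edge on the bench. Then, with the stirring rod's foot down close to the bottom of the bowl, stir the beads clockwise (seen from above) for three full turns, so that every bead gets shifted, and stand the rod upright near the middle of its rubber mat again. Keep all the beads in the bowl and leave the lever, the oil can, the copper terminal and the spark plug where they are.

Things in the scene. Friction and masses are not known exactly. Their poses are not given: they have to be found in the camera images.
- table: the varnished maple bench top, its surface at z = 0
- tester: heavy steel spark plug tester, fixed to the bench: plain box 110 mm (its x) by 130 mm (its y), 75 mm high; origin at the centre of its underside; its plain front face looks along its -x, towards the robot. On the rear part of the top (from 6 mm in front of the middle backwards) stand a black gauge 12 mm high and a bayonet socket 30 mm high; the front 49 mm of the top are clear
- bowl: round olive plastic bowl fixed to the bench by a thin black suction ring; outer diameter 140 mm at the rim and 132 mm at the foot, 65 mm high, wall 4 mm, flat inner floor 5 mm above its underside, inner radius about 61 mm at the floor; origin at the centre of its underside, z up. Six beads lie inside in a loose ring about 43 mm from the centre, leaving the middle free
- lid: flat plywood cover board 160 mm (its x) by 140 mm (its y), 8 mm thick, that starts lying across the bowl's rim; origin at the centre of its underside, z up through the board. A dark wooden grip bar stands on the middle of its top: 70 mm long along its x, 18 mm wide along its y, reaching from 8 to 40 mm above the underside. About 0.18 kg
- stirrer: stirring rod that starts standing upright on the rubber mat: round steel foot 32 mm diameter and 14 mm high, steel rod 14 mm diameter, red square handle 24 by 24 mm (sides along its x and y) from 90 to 165 mm above the foot's underside; origin at the centre of the foot's underside, z up along the rod. About 0.22 kg
- mat: black rubber mat 100 by 100 mm, 4 mm thick, fixed to the bench; origin at the centre of its underside
- lever: bystander: chrome mower height lever with a black grip, lying flat along its x, 151 mm long, 32 mm wide, 20 mm high; origin under its middle
- oilcan: bystander: green oil can with a tin cap, standing, 56 mm diameter, 110 mm high in all; origin at the centre of its underside
- terminal: bystander: copper ignition terminal lying flat along its y, 86 mm long, 26 mm wide, 24 mm high; origin near its middle, at the underside
- bead0_center (a point): centre of an orange ball bead, 26 mm diameter, about 20 g, loose in the bowl
- bead1_center (a point): centre of a white ball bead, 26 mm diameter, about 20 g, loose in the bowl
- bead2_center (a point): centre of an orange ball bead, 26 mm diameter, about 20 g, loose in the bowl
- bead3_center (a point): centre of a white ball bead, 26 mm diameter, about 20 g, loose in the bowl
- bead4_center (a point): centre of an orange ball bead, 26 mm diameter, about 20 g, loose in the bowl
- bead5_center (a point): centre of a white ball bead, 26 mm diameter, about 20 g, loose in the bowl
- plug: bystander: spark plug (white insulator, steel hexagon and thread) lying along its x, 96 mm long, 22 mm thick; origin near its middle, at the underside
There are look-alikes about, which are no part of the job. Of the things shaped like the lid, the plywood one is meant.

How it is judged (in metres and radians):
On the way, in this order (a step that is already met when the one before it is completed fails the run):
1. the cover board has been lifted off and leans on the tester, let go (angle between lid's own z axis and vertical between 0.4 and 1.25 rad and contact force between lid and tester above 0.1 N and contact force between lid and table above 0.1 N and contact force between lid and bowl below 0.05 N and linear speed of lid below 0.02 m/s and contact force between the fingers and lid below 0.05 N), for 0.3 s.
2. the stirrer's foot, down among the beads, passes the near side of the bowl (x of stirrer in the frame of bowl below -0.02 m and y of stirrer in the frame of bowl between -0.02 and 0.02 m and horizontal distance between stirrer and bowl below 0.062 m and z of stirrer in the frame of bowl below 0.022 m).
3. the stirrer's foot, down among the beads, passes the left side of the bowl (y of stirrer in the frame of bowl above 0.02 m and x of stirrer in the frame of bowl between -0.02 and 0.02 m and horizontal distance between stirrer and bowl below 0.062 m and z of stirrer in the frame of bowl below 0.022 m).
4. the stirrer's foot, down among the beads, passes the far side of the bowl (x of stirrer in the frame of bowl above 0.02 m and y of stirrer in the frame of bowl between -0.02 and 0.02 m and horizontal distance between stirrer and bowl below 0.062 m and z of stirrer in the frame of bowl below 0.022 m).
5. the stirrer's foot, down among the beads, passes the right side of the bowl (y of stirrer in the frame of bowl below -0.02 m and x of stirrer in the frame of bowl between -0.02 and 0.02 m and horizontal distance between stirrer and bowl below 0.062 m and z of stirrer in the frame of bowl below 0.022 m).
6. the stirrer's foot, down among the beads, passes the near side of the bowl (all of step 2).
7. the stirrer's foot, down among the beads, passes the left side of the bowl (all of step 3).
8. stirring on past the far, right or near side, with every bead at least 15 mm from where it lay at first (distance of each of bead0_center, bead1_center, bead2_center, bead3_center, bead4_center, bead5_center from where it was at the start of the episode above 0.015 m and ((x of stirrer in the frame of bowl above 0.02 m and y of stirrer in the frame of bowl between -0.02 and 0.02 m and horizontal distance between stirrer and bowl below 0.062 m and z of stirrer in the frame of bowl below 0.022 m) or (y of stirrer in the frame of bowl below -0.02 m and x of stirrer in the frame of bowl between -0.02 and 0.02 m and horizontal distance between stirrer and bowl below 0.062 m and z of stirrer in the frame of bowl below 0.022 m) or (x of stirrer in the frame of bowl below -0.02 m and y of stirrer in the frame of bowl between -0.02 and 0.02 m and horizontal distance between stirrer and bowl below 0.062 m and z of stirrer in the frame of bowl below 0.022 m))).
At the end, for the whole second after the job is handed in: The cover board rests still at a slant (23 to 71 degrees from level), touching both the bench and the tester and not the bowl; the stirring rod stands still and upright (within 0.1 rad) on the mat, its foot within 40 mm of the mat's middle; all six beads are in the bowl (angle between lid's own z axis and vertical between 0.4 and 1.25 rad and contact force between lid and tester above 0.1 N and contact force between lid and table above 0.1 N and contact force between lid and bowl below 0.05 N and linear speed of each of lid, stirrer below 0.02 m/s and horizontal distance between stirrer and mat below 0.04 m and angle between stirrer's own z axis and vertical below 0.1 rad and z of stirrer in the frame of mat below 0.008 m and horizontal distance between each of bead0_center, bead1_center, bead2_center, bead3_center, bead4_center, bead5_center and bowl below 0.064 m and z of each of bead0_center, bead1_center, bead2_center, bead3_center, bead4_center, bead5_center in the frame of bowl below 0.06 m).
It fails at once if the lever, oil can, terminal or spark plug is shifted by more than 25 mm (distance of any of lever, oilcan, terminal, plug from where it was at the start of the episode above 0.025 m).
It also fails if it takes over 72 s, if anything falls off the work surface, if the arm or the gripper's body presses on something with over 40 N, if the wrist force passes 120 N, or if a joint passes its speed limit or range.

## Working session

There is one attempt and no reset: what is moved stays moved. The work goes in short steps, Python scripts to look and compute and a tool call to move; the robot and the scene stay as the last step left them, time stands still between calls to the robot, and variables do not carry over. Pictures are saved under pics/ and viewed, about 8 in all and at most 12, crops included, and the job is handed in when it is done.

Besides the shell and the picture viewer there is one more tool, called after "Request:" in YAML: its name, and indented under it one key for each argument. drive_tool: Moves the arm, as the interface text tells. Its arguments: {"type":"object","properties":{"motion":{"type":"array","items":{"type":"array"}},"newtons":{"type":"number"}},"required":["motion"]}

```bash
mkdir -p pics; cat > h.py <<'E'
import numpy as np, cv2
from workcell import robot, imaging
def cloud(d):
    K=d["intrinsics"];z=d["z_map"];v,u=np.mgrid[:400,:640]
    P=np.stack([(u-K[0,2])*z/K[0,0],(v-K[1,2])*z/K[1,1],z],-1)
    W=(P-d["t"])@d["R"]; W[z==0]=np.nan
    return W
def px(d,c,r,z):
    "intersect pixel ray with world plane z"
    K,R,t=d["intrinsics"],d["R"],d["t"]
    o=-R.T@t; v=R.T@np.array([(c-K[0,2])/K[0,0],(r-K[1,2])/K[1,1],1.])
    return o+v*(z-o[2])/v[2]
E
python3 - <<'E'
from h import *
ims=[]
for n in ("top","side"):
    d=imaging.get_image(n); np.savez("d_"+n,**d); W=cloud(d)
    cv2.imwrite(f"pics/{n}1.png",d["image"])
    print(n,"cam",np.round(-d["R"].T@d["t"]))
    for l in "tester bowl lid stirrer mat lever oilcan terminal plug".split():
        for r in imaging.search_frame(l,n)[:3]:
            c=np.round(r["rect"]).astype(int)
            w=W[min(399,c[1]),min(639,c[0])]
            print(l,round(r["conf"],2),c,np.round(w))
print(robot.observe())
E
```

```text
top cam [ 486.   32. 1123.]
tester 0.75 [222 200  75  76] [564. 282.  89.]
tester 0.69 [347 210  53  48] [540. -15.  77.]
bowl 0.45 [252 209  17  32] [547. 225.   4.]
lid 0.87 [221 200  76  76] [564. 282.  99.]
lid 0.79 [326  90  76  70] [846.  33.  41.]
lid 0.73 [192 302  76  82] [319. 363.  38.]
stirrer 0.68 [464 182  31  20] [ 598. -275.  144.]
mat 0.94 [460 188  41  38] [ 598. -308.    5.]
lever 0.96 [280 152  12  60] [693. 152.  14.]
oilcan 0.97 [400 137  29  31] [ 710. -141.  103.]
terminal 0.63 [402 238  30  12] [ 472. -153.   28.]
plug 0.57 [278 241  10  36] [466. 156.  22.]
side cam [-258.  909.  894.]
tester 0.63 [339 211  52  51] [518.  10.  72.]
bowl 0.72 [260 269  49  27] [512. 330.  39.]
lid 0.97 [302 329  74  60] [285. 390.  35.]
lid 0.95 [266 189  48  29] [830.  42.  23.]
lid 0.8 [260 245  69  49] [537. 305.  93.]
stirrer 0.54 [379 166  11  47] [ 685. -408.    0.]
mat 0.86 [381 186  35  18] [ 587. -295.    1.]
lever 0.64 [269 221  35  25] [689. 149.  15.]
oilcan 0.88 [323 173  15  33] [ 715. -122.   71.]
oilcan 0.57 [379 184  33  21] [ 590. -286.   12.]
oilcan 0.36 [377 164  12  45] [ 602. -278.   93.]
terminal 0.72 [382 213  22  19] [ 471. -152.   10.]
terminal 0.51 [381 184  36  19] [ 597. -309.   -1.]
plug 0.46 [317 256  25  22] [459. 165.  19.]
{'clock': 1.0, 'q': array([-1.36310886e+00,  8.71876112e-02,  1.37069235e+00, -3.56053969e-06,
        1.68358894e+00, -1.03102402e-01]), 'dq': array([-0.0006162 , -0.00063732, -0.00145604,  0.00101259, -0.00133668,
       -0.00065677]), 'tau': array([ 1.20187542e-03, -3.51738882e+01, -3.13469481e+01, -1.57870650e-04,
        4.00294184e-04, -1.44017952e-05]), 'ee_pos': array([ 168.19359083, -523.67396141,  231.35154263]), 'eef_rot': array([ 2.0537494,  0.3216066, -2.0537433]), 'contact_force': array([-1.06876851,  0.01118476, -0.17506406]), 'torque': array([-0.00989299,  0.03582442, -0.05197886]), 'width': 85.01069265257522}
```

View pics/top1.png

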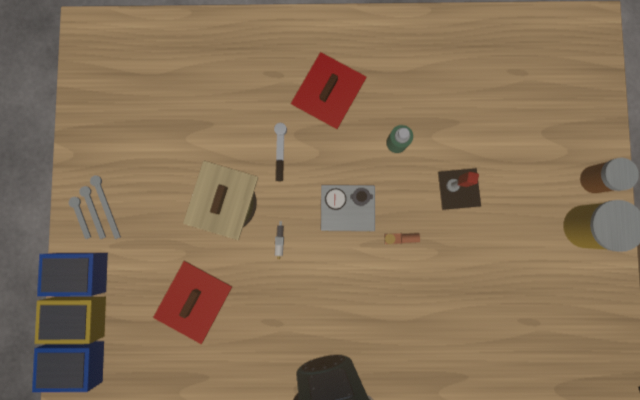

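View pics/side1.png

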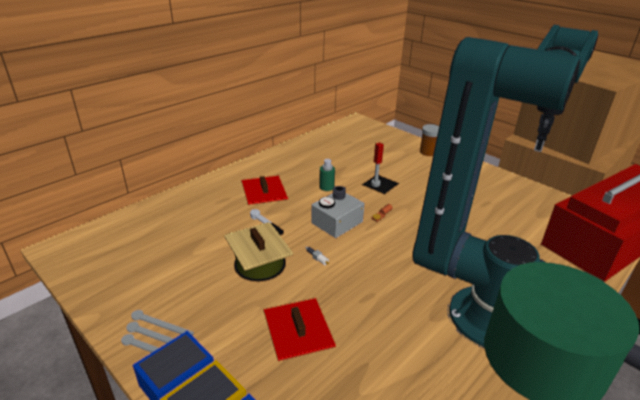

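The top view shows the plywood lid at (221,200), with its bar tilted about 25° from image vertical. The tester is at (348,208), the mat with the red-handled stirrer at (460,188), and the plug at (279,241). The two red boards are the look-alikes. I'll measure the objects from depth next.

```bash
python3 - <<'E'
from h import *
from scipy.spatial.transform import Rotation as Ro
d=dict(np.load("d_top.npz")); W=cloud(d); s=dict(np.load("d_side.npz"));S=cloud(s)
def rect(W,c,rad,z0,z1,nm,extra=None):
    m=(np.hypot(W[...,0]-c[0],W[...,1]-c[1])<rad)&(W[...,2]>z0)&(W[...,2]<z1)
    if extra is not None:m&=extra
    p=W[m]; 
    if len(p)<5: print(nm,len(p));return
    (cx,cy),(w,h),a=cv2.minAreaRect(p[:,:2].astype(np.float32))
    print(nm,len(p),np.round([cx,cy,w,h,a],1),"z",np.round(np.median(p[:,2]),1),"min",np.round(p.min(0)),"max",np.round(p.max(0)),"med",np.round(np.median(p,0)))
for n,X in(("top",W),("side",S)):
    print(n)
    rect(X,(564,282),120,66,84,"lid")
    rect(X,(564,282),60,94,115,"bar")
    rect(X,(530,-15),100,66,82,"tester")
    rect(X,(598,-290),90,110,185,"handle")
    rect(X,(598,-290),90,158,185,"handletop")
    im=(d if n=="top" else s)["image"]
    rect(X,(598,-295),90,-5,15,"mat",im.max(2)<70)
    for nm,c in(("lever",(693,152)),("plug",(466,160)),("term",(472,-153)),("oil",(710,-130))): rect(X,c,90,9,130,nm)
print(Ro.from_rotvec(robot.observe()["eef_rot"]).as_matrix().round(3))
E
```

```text
top
lid 3563 [567.5 289.3 142.5 160.3  73.2] z 73.8 min [472. 201.  66.] max [664. 378.  84.] med [566. 286.  74.]
bar 250 [567.6 290.1  19.6  69.2  72.9] z 105.2 min [533. 273.  94.] max [601. 306. 111.] med [568. 289. 105.]
tester 1802 [547.3 -16.2 128.7 109.5  88.5] z 75.7 min [492. -81.  67.] max [603.  47.  81.] med [533. -20.  76.]
handle 229 [ 606.5 -285.4   24.4   24.7   78.9] z 166.6 min [ 593. -298.  111.] max [ 619. -272.  174.] med [ 605. -280.  167.]
handletop 135 [ 606.7 -285.5   23.9   24.8   77.1] z 169.0 min [ 593. -298.  158.] max [ 619. -273.  174.] med [ 606. -284.  169.]
mat 974 [ 597.1 -304.7   95.1   95.9    4.8] z 5.0 min [ 547. -356.   -2.] max [ 647. -254.   14.] med [ 583. -300.    5.]
lever 474 [688.8 157.9  61.9 160.3  72.1] z 17.3 min [619. 137.   9.] max [771. 211.  80.] med [700. 154.  17.]
plug 310 [471.5 196.2 105.   93.1  87.5] z 20.1 min [423. 144.  10.] max [520. 248.  78.] med [473. 155.  20.]
term 359 [ 480.  -131.9  133.6   50.5   72.9] z 20.3 min [ 459. -197.    9.] max [523. -66.  81.] med [ 474. -151.   20.]
oil 554 [ 719.5 -146.9   54.9   5
[... 653 characters left out ...]
268.  171.] med [ 603. -279.  166.]
mat 260 [ 598.6 -303.4   98.8  100.8    3.4] z 3.2 min [ 547. -353.   -3.] max [ 647. -251.   12.] med [ 586. -302.    3.]
lever 185 [689.6 159.1  68.6 154.1  69.3] z 15.6 min [616. 136.   9.] max [768. 218.  72.] med [713. 158.  16.]
plug 175 [470.6 197.3 102.9  97.3  88.5] z 17.5 min [421. 146.   9.] max [518. 249.  75.] med [465. 160.  18.]
term 167 [ 477.9 -132.   136.2   44.2   74.6] z 18.8 min [ 459. -199.    9.] max [516. -65.  75.] med [ 474. -138.   19.]
oil 403 [ 714.1 -140.    55.3   51.9   42.1] z 60.6 min [ 688. -171.    9.] max [ 747. -113.  113.] med [ 707. -133.   61.]
[[ 0.     0.306 -0.952]
 [-0.    -0.952 -0.306]
 [-1.     0.     0.   ]]
```

Request:
drive_tool:
  motion:
    - [[39.9,81.3,-3],2.534,-1]
    - [[39.9,81.3,-3],2.534,-1]
    - [[39.9,81.3,-3],2.534,-1]
    - [[39.9,81.3,-3],2.534,-1]
    - [[39.9,81.3,-3],2.534,-1]
    - [[39.9,81.3,-3],2.534,-1]
    - [[39.9,81.3,-3],2.534,-1]
    - [[39.9,81.3,-3],2.534,-1]
    - [[39.9,81.3,-3],2.534,-1]
    - [[39.9,81.3,-3],2.534,-1]
    - [[39.9,81.3,-3],2.534,-1]
    - [[39.9,81.3,-3],2.534,-1]
  newtons: 60

```text
clock: 2.5
ee_pos: [499.1, 151.4, 206.8]
eef_rot: [0.45, 1.522, -0.45]
contact_force: [0.8, -1.2, 0.6]
width: 85.2
```

Request:
drive_tool:
  motion:
    - [[6.85,13.85,0],0.293,-1]
    - [[6.85,13.85,0],0.293,-1]
    - [[6.85,13.85,0],0.293,-1]
    - [[6.85,13.85,0],0.293,-1]
    - [[6.85,13.85,0],0.293,-1]

```text
clock: 3.12
ee_pos: [566.7, 287.2, 206.3]
eef_rot: [0.226, 1.559, -0.227]
contact_force: [-0.9, 0.5, 0.7]
width: 85.6
```

```bash
python3 - <<'E'
from h import *
from scipy.spatial.transform import Rotation as Ro
o=robot.observe();print(o["ee_pos"].round(1),o["q"].round(3))
M=Ro.from_rotvec(o["eef_rot"]).as_matrix();print("yaw deg",np.degrees(np.arctan2(M[1,1],M[0,1])))
d=imaging.get_image("wrist");cv2.imwrite("pics/w1.png",d["image"]);W=cloud(d)
for z0,z1 in((66,82),(98,112)):
    m=(np.hypot(W[...,0]-567,W[...,1]-290)<130)&(W[...,2]>z0)&(W[...,2]<z1)
    p=W[m].astype(np.float32); print(len(p),cv2.minAreaRect(p[:,:2]) if len(p) else 0,np.median(p,0))
E
```

```text
[566.7 287.2 206.3] [ 0.38   0.284  1.191 -0.     1.667 -0.903]
yaw deg 73.4958470684225Traceback (most recent call last):
  File "<stdin>", line 8, in <module>
cv2.error: OpenCV(4.12.0) /io/opencv/modules/imgproc/src/convhull.cpp:143: error: (-215:Assertion failed) total >= 0 && (depth == CV_32F || depth == CV_32S) in function 'convexHull'
```

View pics/w1.png

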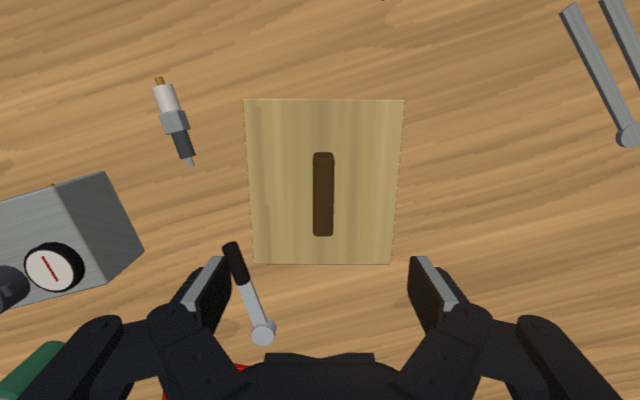

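Request:
drive_tool:
  motion:
    - [[0,0,-5],0,-0.5]
    - [[0,0,-9],0,-0.5]
    - [[0,0,-11.5],0,-0.5]
    - [[0,0,-12.8],0,-0.5]
    - [[0,0,-12.8],0,-0.5]
    - [[0,0,-12.8],0,1]
    - [[0,0,-12.8],0,1]
    - [[0,0,-12.8],0,1]
    - [[0,0,-12.8],0,1]
    - [[0,0,-12.8],0,1]
    - [[0,0,-12.8],0,1]
  newtons: 60

```text
clock: 4.55
ee_pos: [567.8, 288.2, 80.2]
eef_rot: [0.227, 1.556, -0.224]
contact_force: [-0.6, 0.1, 5.3]
width: 17.2
```

Request:
drive_tool:
  motion:
    - [[0,0,2],0,1]
    - [[0,0,6],0,1]
    - [[0,0,10],0,1]
    - [[-3,-6,10.5],0.05,1]
    - [[-6,-12,10.5],0.12,1]
    - [[-9,-18,10.5],0.18,1]
    - [[-12,-25,10.5],0.23,1]
    - [[-14,-29,10.5],0.27,1]
    - [[-14.3,-30.6,10],0.27,1]
    - [[-14.3,-30.6,8],0.27,1]
    - [[-14.3,-30.6,6],0.27,1]
    - [[-14.3,-30.6,6],0.27,1]

```text
clock: 6.05
ee_pos: [422.3, -18.1, 137.1]
eef_rot: [0.015, 1.575, -0.014]
contact_force: [-0.3, 1.0, -1.4]
width: 17.0
```

```bash
python3 - <<'E'
from h import *
o=robot.observe();print(o["ee_pos"].round(1),o["contact_force"].round(1),o["width"])
d=imaging.get_image("side");cv2.imwrite("pics/s2.png",cv2.resize(d["image"][120:300,180:460],None,fx=2.8,fy=2.8));S=cloud(d)
t=imaging.get_image("top");T=cloud(t);cv2.imwrite("pics/t2.png",cv2.resize(t["image"][120:330,150:450],None,fx=2.6,fy=2.6))
for n,X in(("s",S),("t",T)):
    m=(abs(X[...,0]-415)<110)&(abs(X[...,1]+17)<70)&(X[...,2]>108)&(X[...,2]<150)&(X[...,0]<488)
    p=X[m];A=np.c_[p[:,:2]-[424,-17],np.ones(len(p))];print(n,len(p),p.min(0),p.max(0),np.median(p,0))
# bowl from top: rim points
m=(np.hypot(T[...,0]-567,T[...,1]-290)<90)&(T[...,2]>56)&(T[...,2]<75)
p=T[m];print(len(p),cv2.minEnclosingCircle(p[:,:2].astype(np.float32)),np.median(p[:,2]))
for l in ["bowl"]+["bead%d_center"%i for i in range(6)]:
    for r in imaging.tip_of(l,"top")[:3]: print(l,r["conf"],np.round(r["position"],1),px(t,*r["position"],18 if l!="bowl" else 0).round(1))
E
```

```text
[422.3 -18.1 137.1] [-0.3  1.  -1.4] 16.976677419965938
s 1220 [339.38631798 -86.90590134 119.62836458] [487.81284341  52.99955547 149.97225542] [396.06450733   0.63629342 129.56481366]
t 957 [343.28764578 -86.49375264 124.91890545] [487.65065131  51.54295531 137.95189632] [471.40708767 -21.05197413 131.89780836]
384 ((564.70166015625, 288.545654296875), 70.07530212402344) 64.59929005130029
bowl 0.93 [227.  203.9] [561.1 290.    0. ]
bead0_center 0.38 [219.5 185.5] [606.9 305.7  18. ]
bead1_center 0.59 [210.1 198.9] [572.8 329.   18. ]
bead1_center 0.51 [458.9 188.9] [ 594.6 -300.7   18. ]
bead2_center 0.73 [235.4 190. ] [595.1 265.   18. ]
bead2_center 0.6 [347.2 210.9] [540.5 -18.2  18. ]
bead2_center 0.49 [215.6 215.3] [531.2 314.3  18. ]
bead3_center 0.5 [229.6 219.5] [520.4 278.7  18. ]
bead4_center 0.69 [345.5 209.6] [543.8 -13.9  18. ]
bead4_center 0.49 [242.9 205.4] [555.9 245.5  18. ]
bead5_center 0.55 [234.5 190.4] [594.1 267.3  18. ]
```

View pics/s2.png

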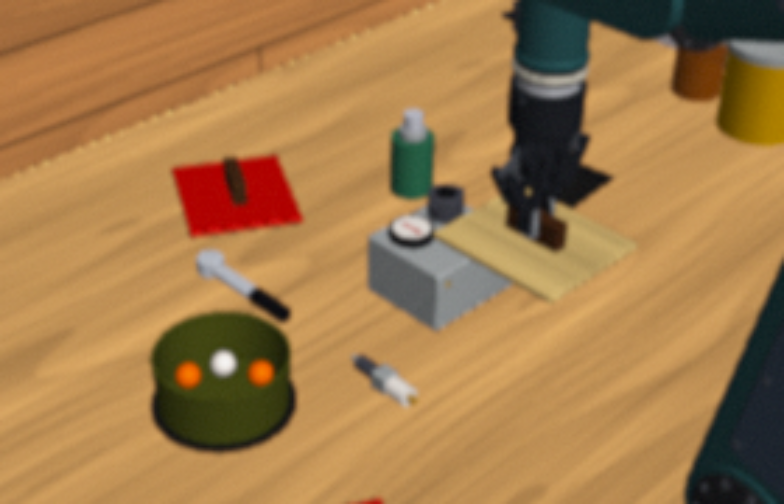

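View pics/t2.png

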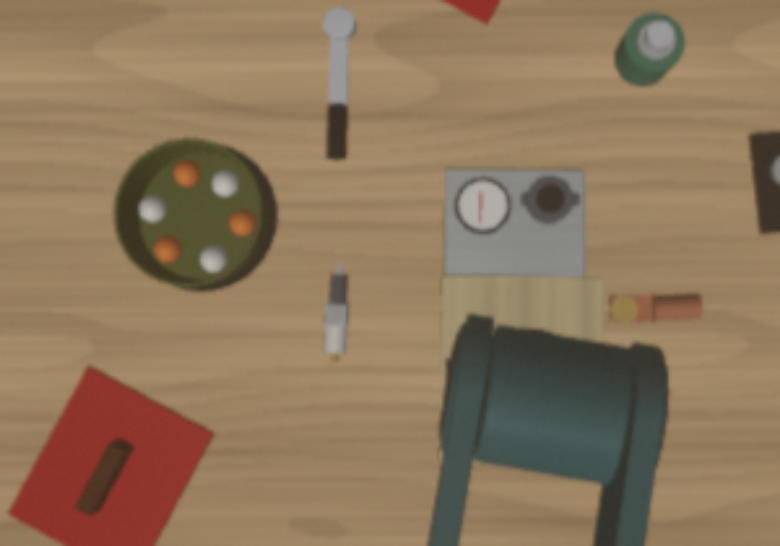

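Request:
drive_tool:
  motion:
    - [[0.1,0,-2.5],0,1]
    - [[0.1,0,-4],0,1]
    - [[0.1,0,-4.7],0,1]
    - [[0.1,0,-5.2],0,1]
    - [[0.1,0,-5.7],0,1]
    - [[0,0,-6.2],0,1]
    - [[0,0,-6.7],0,1]
    - [[-0.1,0,-7.2],0,1]
    - [[-0.2,0,-7.7],0,1]
    - [[-0.3,0,-8.1],0,1]
    - [[-0.3,0,-8.4],0,1]
    - [[-0.3,0,-8.4],0,1]
  newtons: 25

```text
clock: 8.0
ee_pos: [422.0, -18.5, 56.8]
eef_rot: [0.013, 1.568, -0.014]
contact_force: [-4.9, -0.1, 5.9]
width: 16.9
```

```bash
python3 - <<'E'
from h import *
o=robot.observe();print(o["ee_pos"].round(1),o["contact_force"].round(1),o["width"])
d=imaging.get_image("side");cv2.imwrite("pics/s3.png",cv2.resize(d["image"][150:270,280:440],None,fx=5,fy=5));S=cloud(d)
t=imaging.get_image("top");T=cloud(t)
for X in(S,T):
  for y in(-75,-60,40):
    m=(abs(X[...,1]-y)<8)&(X[...,0]<505)&(X[...,0]>330)&(X[...,2]>6)&(X[...,2]<100);p=X[m];p=p[np.argsort(p[:,0])]
    print(y,p[::max(1,len(p)//10),::2].round(0).tolist())
E
```

```text
[422.  -18.5  56.8] [-4.9 -0.1  5.9] 16.880967462734077
-75 [[361.0, 16.0], [368.0, 20.0], [375.0, 22.0], [383.0, 19.0], [391.0, 32.0], [400.0, 42.0], [406.0, 41.0], [414.0, 37.0], [421.0, 45.0], [430.0, 47.0], [439.0, 54.0]]
-60 [[361.0, 16.0], [366.0, 20.0], [373.0, 22.0], [380.0, 27.0], [387.0, 31.0], [394.0, 32.0], [402.0, 41.0], [411.0, 44.0], [418.0, 45.0], [428.0, 48.0], [505.0, 86.0]]
40 [[363.0, 19.0], [379.0, 19.0], [397.0, 36.0], [413.0, 41.0], [430.0, 51.0], [450.0, 62.0], [468.0, 71.0], [489.0, 80.0], [493.0, 18.0], [495.0, 37.0], [504.0, 89.0]]
-75 [[444.0, 58.0], [451.0, 62.0], [456.0, 66.0], [461.0, 69.0], [468.0, 72.0], [473.0, 76.0], [480.0, 76.0], [485.0, 84.0], [492.0, 87.0], [496.0, 89.0], [503.0, 91.0]]
-60 [[447.0, 61.0], [452.0, 69.0], [459.0, 67.0], [463.0, 71.0], [468.0, 76.0], [475.0, 77.0], [480.0, 79.0], [485.0, 78.0], [490.0, 83.0], [497.0, 84.0], [504.0, 90.0]]
40 [[418.0, 47.0], [442.0, 58.0], [452.0, 64.0], [459.0, 71.0], [466.0, 72.0], [473.0, 73.0], [481.0, 79.0], [485.0, 84.0], [492.0, 78.0], [499.0, 88.0]]
```

View pics/s3.png

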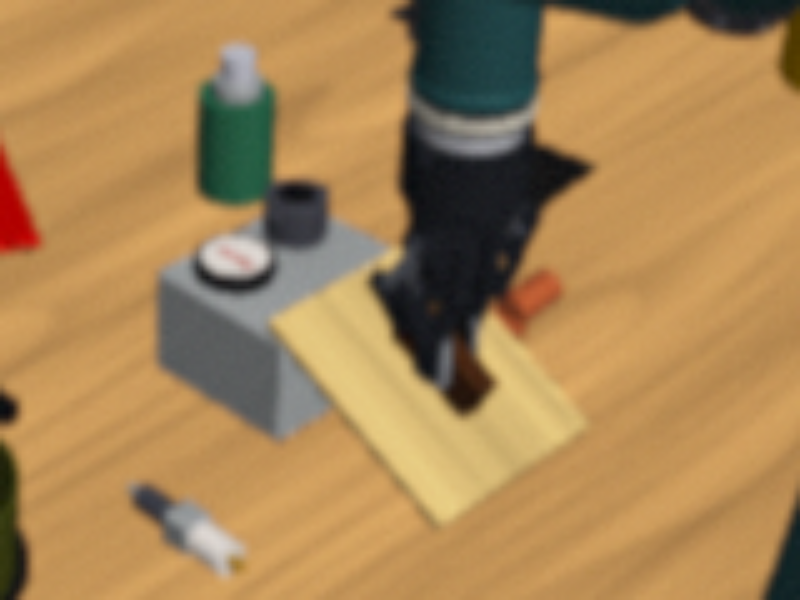

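The side view shows the board tilted about 0.47 rad. Its upper edge is over the tester's front edge and its lower edge is a few mm above the bench, so I'll lower a little more and release.

Request:
drive_tool:
  motion:
    - [[0,0,-0.3],0,1]
    - [[0,0,-0.5],0,1]
    - [[0,0,-0.6],0,1]
    - [[0,0,-0.6],0,1]
    - [[0,0,-0.6],0,0.5]
    - [[0,0,-0.6],0,0.2]
    - [[0,0,-0.6],0,-0.3]
    - [[0,0,-0.3],0,-0.6]
    - [[0,0,2],0,-0.6]
    - [[0,0,6],0,-0.6]
    - [[0,0,11],0,-0.6]
    - [[0,0,14],0,-0.6]

```text
clock: 9.6
ee_pos: [421.8, -18.4, 197.5]
eef_rot: [0.014, 1.567, -0.014]
contact_force: [0.1, -0.6, 0.1]
width: 68.4
```

```bash
python3 - <<'E'
from h import *
o=robot.observe();print(o["ee_pos"].round(1),o["q"].round(2),o["contact_force"].round(1),o["width"])
d=imaging.get_image("side");cv2.imwrite("pics/s4.png",cv2.resize(d["image"][150:270,280:440],None,fx=5,fy=5));S=cloud(d)
t=imaging.get_image("top");T=cloud(t)
for X in(S,T):
  for y in(-70,40):
    m=(abs(X[...,1]-y)<8)&(X[...,0]<505)&(X[...,0]>330)&(X[...,2]>6)&(X[...,2]<100);p=X[m];p=p[np.argsort(p[:,0])]
    print(y,p[::max(1,len(p)//10),::2].round(0).tolist())
E
```

```text
[421.8 -18.4 197.5] [-0.18 -0.2   1.71  0.    1.63 -1.73] [ 0.1 -0.6  0.1] 68.44554180511746
-70 [[365.0, 7.0], [379.0, 13.0], [392.0, 25.0], [407.0, 33.0], [419.0, 34.0], [433.0, 47.0], [445.0, 51.0], [460.0, 67.0], [473.0, 74.0], [489.0, 82.0], [503.0, 85.0]]
40 [[367.0, 9.0], [385.0, 18.0], [402.0, 31.0], [419.0, 39.0], [436.0, 48.0], [454.0, 59.0], [472.0, 64.0], [487.0, 78.0], [493.0, 14.0], [495.0, 87.0], [503.0, 30.0]]
-70 [[437.0, 53.0], [446.0, 56.0], [451.0, 62.0], [458.0, 64.0], [463.0, 71.0], [471.0, 73.0], [478.0, 76.0], [485.0, 81.0], [492.0, 86.0], [497.0, 88.0], [504.0, 85.0]]
40 [[427.0, 42.0], [442.0, 52.0], [449.0, 62.0], [457.0, 64.0], [464.0, 67.0], [471.0, 67.0], [478.0, 78.0], [485.0, 78.0], [492.0, 84.0], [497.0, 85.0], [504.0, 87.0]]
```

View pics/s4.png

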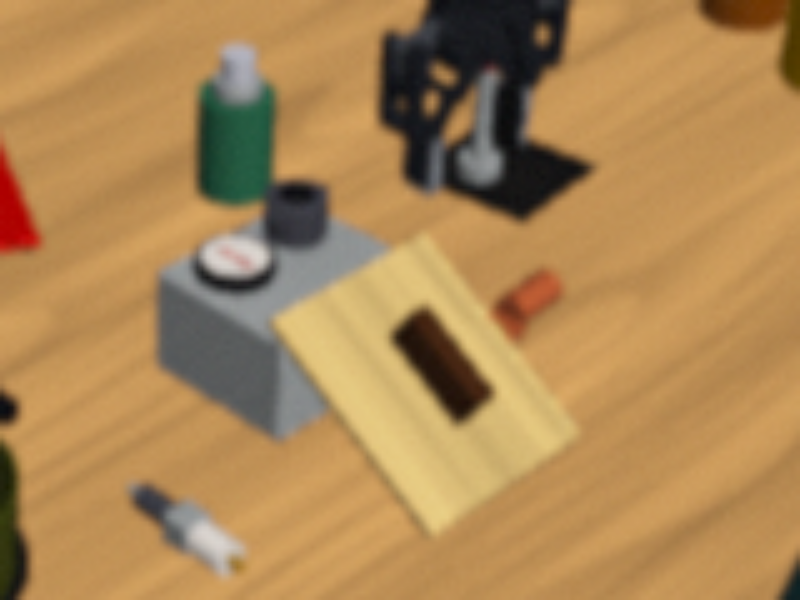

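Request:
drive_tool:
  motion:
    - [[4,-5.5,0.5],-0.05,-0.6]
    - [[8,-11,0.5],-0.1,-0.6]
    - [[12,-16.5,0.5],-0.15,-0.6]
    - [[16,-22,0.5],-0.19,-0.6]
    - [[18.4,-26.7,0.5],-0.19,-0.6]
    - [[18.4,-26.7,0.5],-0.19,-0.6]
    - [[18.4,-26.7,0.5],-0.19,-0.6]

```text
clock: 10.58
ee_pos: [604.4, -285.4, 197.3]
eef_rot: [0.166, 1.568, -0.162]
contact_force: [0.7, 0.1, -0.5]
width: 68.2
```

```bash
python3 - <<'E'
from h import *
from scipy.spatial.transform import Rotation as Ro
o=robot.observe();print(o["ee_pos"].round(1),o["q"].round(2))
M=Ro.from_rotvec(o["eef_rot"]).as_matrix();print("yaw",np.degrees(np.arctan2(M[1,1],M[0,1])))
d=imaging.get_image("wrist");cv2.imwrite("pics/w2.png",d["image"])
for l in("stirrer","mat"): print([(r["conf"],np.round(r["rect"])) for r in imaging.search_frame(l,"wrist")])
# image positions of expected handle corners and grasp axis
K,R,t=d["intrinsics"],d["R"],d["t"]
for X in((606,-285,169),(606,-285,94),(*o["ee_pos"][:2],125)):
    c=R@np.array(X)+t;print(X,(K@c/c[2])[:2].round(1))
hsv=cv2.cvtColor(d["image"],cv2.COLOR_BGR2HSV)
m=((hsv[...,0]<8)|(hsv[...,0]>172))&(hsv[...,1]>150)
n,_,st,ce=cv2.connectedComponentsWithStats(m.astype(np.uint8));print([(s.tolist(),c.round(1)) for s,c in zip(st[1:],ce[1:]) if s[4]>80])
E
```

```text
[ 604.4 -285.4  197.3] [-0.53  0.36  1.11  0.    1.67 -1.89]
yaw 78.03862955536158
[(0.61, array([318., 208.,  38.,  95.]))]
[(0.64, array([302., 170., 112., 111.])), (0.21, array([320., 200., 640., 399.]))]
(606, -285, 169) [319.4 237. ]
(606, -285, 94) [319.1 199.9]
(np.float64(604.4454641865989), np.float64(-285.3881421675646), 125) [318.3 210.7]
[([300, 189, 38, 66, 2287], array([318.6, 222.3])), ([530, 245, 110, 127, 7564], array([587.1, 304.9]))]
```

View pics/w2.png

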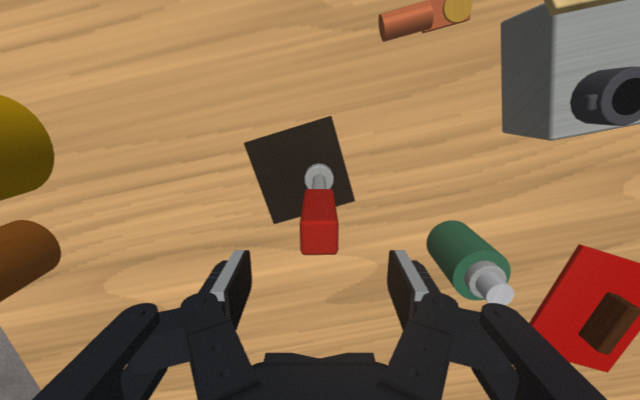

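The handle is centred between the jaws and square to them, at column 319 in the wrist view. I'll descend and grip.

Request:
drive_tool:
  motion:
    - [[0.1,0,-3],0,-0.6]
    - [[0.1,0,-6],0,-0.6]
    - [[0.1,0,-7.2],0,-0.6]
    - [[0.1,0,-7.2],0,-0.6]
    - [[0.1,0,-7.2],0,1]
    - [[0.1,0,-7.2],0,1]
    - [[0.1,0,-7.2],0,1]
    - [[0.1,0,-7.2],0,1]
    - [[0.1,0,-7.2],0,1]
    - [[0.1,0,-7.2],0,1]
    - [[0.1,0,-6.2],0,1]
    - [[0.1,0,-4],0,1]
  newtons: 100

```text
clock: 12.22
ee_pos: [604.5, -284.3, 156.7]
eef_rot: [0.166, 1.571, -0.161]
contact_force: [0.0, -0.3, -2.1]
width: 22.9
```

Request:
drive_tool:
  motion:
    - [[0,0,4],0,1]
    - [[0,0,8],0,1]
    - [[0,0,11],0,1]
    - [[-0.3,4,11],0,1]
    - [[-0.7,9,11],0,1]
    - [[-1.1,15,11],0,1]
    - [[-1.6,21,11],0,1]
    - [[-2,27,11],0,1]
    - [[-2.5,33,11],0,1]
    - [[-2.9,39,11],0,1]
    - [[-3.3,45,11],0,1]
    - [[-3.8,50,11],0,1]

```text
clock: 13.72
ee_pos: [566.9, 217.0, 268.3]
eef_rot: [0.162, 1.567, -0.163]
contact_force: [1.4, -0.7, -1.8]
width: 22.9
```

Request:
drive_tool:
  motion:
    - [[-0.3,4.5,0],0,1]
    - [[-0.4,7,0],0,1]
    - [[-0.4,7.4,0],0,1]
    - [[-0.4,7.4,0],0,1]
    - [[-0.4,7.4,0],0,1]

```text
clock: 14.35
ee_pos: [564.2, 287.4, 269.4]
eef_rot: [0.164, 1.565, -0.165]
contact_force: [-0.6, -0.2, -2.5]
width: 23.0
```

```bash
python3 - <<'E'
from h import *
o=robot.observe();print(o["ee_pos"].round(1),o["q"].round(2),o["contact_force"].round(1),o["width"])
d=imaging.get_image("side");S=cloud(d);cv2.imwrite("pics/s5.png",cv2.resize(d["image"][120:320,160:440],None,fx=2.8,fy=2.8))
t=imaging.get_image("top");T=cloud(t)
m=(np.hypot(T[...,0]-565,T[...,1]-289)<85)&(T[...,2]>57)&(T[...,2]<72);p=T[m];print(len(p),cv2.minEnclosingCircle(p[:,:2].astype(np.float32)))
m=(np.hypot(S[...,0]-565,S[...,1]-289)<85)&(S[...,2]>59)&(S[...,2]<72);p=S[m];print("rim side",len(p),p.min(0).round(),p.max(0).round(),cv2.minEnclosingCircle(p[:,:2].astype(np.float32)))
for z0 in range(120,200,10):
    m=(np.hypot(S[...,0]-563,S[...,1]-289)<40)&(S[...,2]>z0)&(S[...,2]<z0+10);p=S[m]
    if len(p):print(z0,len(p),np.median(p,0).round(1),p.min(0).round())
for r in imaging.tip_of("stirrer","side")[:2]:print(r,px(d,*r["position"],141).round(1))
E
```

```text
[564.2 287.4 269.4] [ 0.38  0.27  1.08 -0.    1.79 -0.98] [-0.6 -0.2 -2.5] 23.011584059590934
304 ((564.9381103515625, 288.6828918457031), 70.19686889648438)
rim side 273 [494. 220.  59.] [636. 360.  69.] ((564.5899047851562, 291.23638916015625), 71.84867095947266)
140 19 [552.3 296.6 147.6] [547. 280. 144.]
150 69 [557.9 293.7 156.7] [547. 273. 150.]
160 18 [560.1 292.4 165. ] [555. 285. 160.]
170 14 [560.  291.6 175.8] [556. 286. 170.]
180 16 [559.6 290.5 184.4] [556. 285. 180.]
190 22 [560.  291.4 196.2] [555. 282. 191.]
{'position': [258.3, 222.5], 'conf': 0.88} [567.3 283.4 141. ]
```

View pics/s5.png

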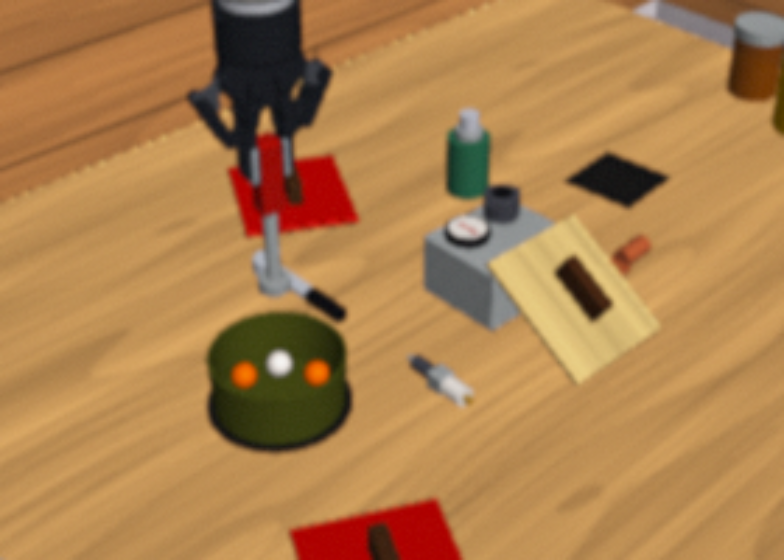

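Request:
drive_tool:
  motion:
    - [[0,0.1,-4],0,1]
    - [[0,0.1,-7],0,1]
    - [[0,0.1,-9],0,1]
    - [[0,0.1,-10.5],0,1]
    - [[0,0.1,-12],0,1]
    - [[0,0.1,-13],0,1]
    - [[0,0.1,-13.6],0,1]
    - [[0,0.1,-13.6],0,1]
    - [[0,0.1,-13.6],0,1]

```text
clock: 15.62
ee_pos: [564.3, 289.9, 134.3]
eef_rot: [0.164, 1.563, -0.162]
contact_force: [-0.0, -0.3, -2.3]
width: 22.9
```

```bash
python3 - <<'E'
from h import *
o=robot.observe();print(o["ee_pos"].round(1),o["contact_force"].round(1),o["width"])
a=np.arange(0,24)*np.pi/12
# clockwise from near: near(-x) -> left(+y)
for r in (34,): print([[round(-r/10*np.cos(x),1),round(r/10*np.sin(x),1),0] for x in a])
d=imaging.get_image("side")
for r in imaging.tip_of("stirrer","side")[:2]:print(r,px(d,*r["position"],12).round(1))
E
```

```text
[564.3 289.9 134.3] [-0.  -0.3 -2.3] 22.852216586185474
[[np.float64(-3.4), np.float64(0.0), 0], [np.float64(-3.3), np.float64(0.9), 0], [np.float64(-2.9), np.float64(1.7), 0], [np.float64(-2.4), np.float64(2.4), 0], [np.float64(-1.7), np.float64(2.9), 0], [np.float64(-0.9), np.float64(3.3), 0], [np.float64(-0.0), np.float64(3.4), 0], [np.float64(0.9), np.float64(3.3), 0], [np.float64(1.7), np.float64(2.9), 0], [np.float64(2.4), np.float64(2.4), 0], [np.float64(2.9), np.float64(1.7), 0], [np.float64(3.3), np.float64(0.9), 0], [np.float64(3.4), np.float64(0.0), 0], [np.float64(3.3), np.float64(-0.9), 0], [np.float64(2.9), np.float64(-1.7), 0], [np.float64(2.4), np.float64(-2.4), 0], [np.float64(1.7), np.float64(-2.9), 0], [np.float64(0.9), np.float64(-3.3), 0], [np.float64(0.0), np.float64(-3.4), 0], [np.float64(-0.9), np.float64(-3.3), 0], [np.float64(-1.7), np.float64(-2.9), 0], [np.float64(-2.4), np.float64(-2.4), 0], [np.float64(-2.9), np.float64(-1.7), 0], [np.float64(-3.3), np.float64(-0.9), 0]]
{'position': [259.7, 259.2], 'conf': 0.96} [568.6 285.6  12. ]
{'position': [381.2, 184.1], 'conf': 0.73} [ 584.1 -291.3   12. ]
```

Request:
drive_tool:
  motion:
    - [[0.9,-0.25,-0.2],0,1]
    - [[0.95,-0.6,-0.2],0,1]
    - [[0.9,-1.0,-0.2],0,1]
    - [[0.7,-1.4,-0.2],0,1]
    - [[0.4,-1.75,-0.2],0,1]
    - [[-0.1,-2.0,-0.2],0,1]
    - [[-0.7,-2.2,-0.2],0,1]
    - [[-1.35,-2.2,-0.2],0,1]
    - [[-2.0,-1.9,-0.2],0,1]
    - [[-2.6,-1.45,-0.2],0,1]
    - [[-3.1,-0.8,-0.2],0,1]
    - [[-3.4,0,-0.2],0,1]

```text
clock: 17.23
ee_pos: [533.9, 289.5, 133.6]
eef_rot: [0.165, 1.553, -0.163]
contact_force: [9.2, 1.9, -1.4]
width: 23.1
```

Request:
drive_tool:
  motion:
    - [[0.1,0.85,0],0,1]
    - [[0.45,1.65,0],0,1]
    - [[0.95,2.35,0],0,1]
    - [[1.65,2.85,0],0,1]
    - [[2.45,3.2,0],0,1]
    - [[3.3,3.3,0],0,1]
    - [[4.15,3.2,0],0,1]
    - [[4.95,2.85,0],0,1]
    - [[5.65,2.35,0],0,1]
    - [[6.15,1.65,0],0,1]
    - [[6.5,0.85,0],0,1]
    - [[6.6,0,0],0,1]

```text
clock: 18.73
ee_pos: [591.9, 289.6, 130.5]
eef_rot: [0.16, 1.575, -0.165]
contact_force: [-4.3, 1.8, 0.9]
width: 22.9
```

```bash
cat > chk.py <<'E'
from h import *
from scipy.spatial.transform import Rotation as Ro
import sys
o=robot.observe();print(o["clock"],o["ee_pos"].round(1),o["contact_force"].round(1),o["width"].round(1))
d=imaging.get_image("side");t=imaging.get_image("top")
for r in imaging.tip_of("stirrer","side")[:1]:print("foot",r["conf"],px(d,*r["position"],12).round(1),np.round(r["position"]))
a=cv2.resize(d["image"][150:300,200:440],None,fx=3.3,fy=3.3);cv2.imwrite("pics/%s.png"%sys.argv[1],a)
E
python3 chk.py s6
```

```text
Traceback (most recent call last):
  File "chk.py", line 4, in <module>
    o=robot.observe();print(o["clock"],o["ee_pos"].round(1),o["contact_force"].round(1),o["width"].round(1))
                                                                                        ^^^^^^^^^^^^^^^^
AttributeError: 'float' object has no attribute 'round'
```

Request:
drive_tool:
  motion:
    - [[-0.1,-0.85,0],0,1]
    - [[-0.45,-1.65,0],0,1]
    - [[-0.95,-2.35,0],0,1]
    - [[-1.65,-2.85,0],0,1]
    - [[-2.45,-3.2,0],0,1]
    - [[-3.3,-3.3,0],0,1]
    - [[-4.15,-3.2,0],0,1]
    - [[-4.95,-2.85,0],0,1]
    - [[-5.65,-2.35,0],0,1]
    - [[-6.15,-1.65,0],0,1]
    - [[-6.5,-0.85,0],0,1]
    - [[-6.6,0,0],0,1]

```text
clock: 20.23
ee_pos: [534.1, 288.0, 133.5]
eef_rot: [0.162, 1.553, -0.166]
contact_force: [7.9, -3.1, -0.8]
width: 23.1
```

```bash
sed -i 's/o\["width"\].round(1)/o["width"]/' chk.py; python3 chk.py s6
```

```text
20.225 [534.1 288.  133.5] [ 7.9 -3.1 -0.8] 23.141409390228866
foot 0.56 [548.8 278.2  12. ] [266. 261.]
```

View pics/s6.png

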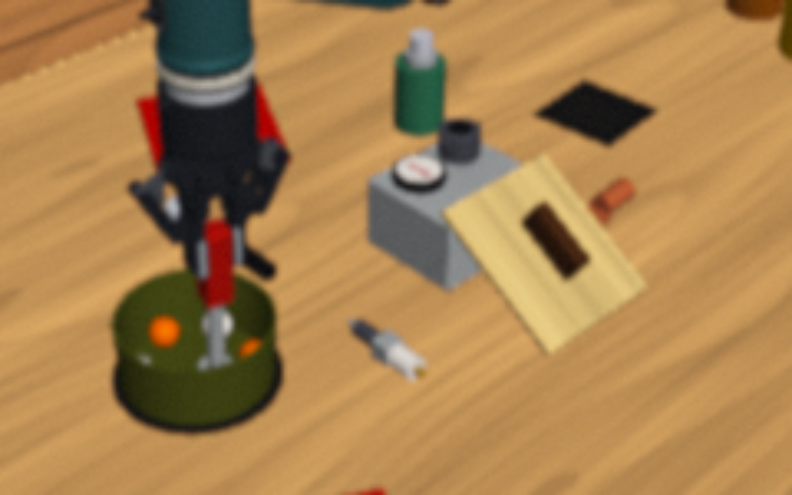

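```bash
python3 - <<'E'
from h import *
for n in("side","top"):
    d=imaging.get_image(n);S=cloud(d);im=d["image"].astype(int)
    sat=im.max(2)-im.min(2)
    hsv=cv2.cvtColor(d["image"],cv2.COLOR_BGR2HSV)
    red=((hsv[...,0]<6)|(hsv[...,0]>172))&(hsv[...,1]>150)
    near=(np.hypot(S[...,0]-540,S[...,1]-288)<45)
    for z0 in range(5,175,15):
        zz=near&(S[...,2]>z0)&(S[...,2]<z0+15)
        p=S[zz&red]; q=S[zz&(sat<35)&(im.max(2)>60)]
        print(n,z0,"red",len(p),np.median(p,0).round(1) if len(p) else "","grey",len(q),np.median(q,0).round(1) if len(q) else "")
    if n=="side":
        m=near&(S[...,2]<25)&(sat<35)&(im.max(2)>60);v,u=np.where(m);print("low grey px",list(zip(u,v))[:40]); print(S[m].round(0).tolist()[:30])
E
```

```text
side 5 red 0  grey 4 [565.  286.1  14.6]
side 20 red 0  grey 19 [543.2 290.3  25.6]
side 35 red 0  grey 19 [536.8 291.7  42.5]
side 50 red 0  grey 24 [536.8 291.1  58.5]
side 65 red 0  grey 23 [535.7 292.6  71.5]
side 80 red 0  grey 22 [533.8 292.8  86.3]
side 95 red 17 [526.5 292.2 107.3] grey 0 
side 110 red 38 [526.1 296.4 116.5] grey 1 [547.5 298.5 121. ]
side 125 red 36 [524.9 293.7 131.8] grey 4 [529.9 308.5 138.3]
side 140 red 30 [523.8 292.7 148.6] grey 31 [523.1 279.9 147.5]
side 155 red 34 [522.5 293.1 163.6] grey 30 [525.4 303.3 162.7]
side 170 red 43 [528.7 289.6 172.8] grey 17 [525.  276.7 178.6]
low grey px [(np.int64(268), np.int64(257)), (np.int64(260), np.int64(258)), (np.int64(261), np.int64(258)), (np.int64(262), np.int64(258)), (np.int64(268), np.int64(258)), (np.int64(269), np.int64(258)), (np.int64(259), np.int64(259)), (np.int64(260), np.int64(259)), (np.int64(262), np.int64(259)), (np.int64(269), np.int64(259)), (np.int64(259), np.int64(260)), (np.int64(260), np.int64(260)), (np.int64(261), np.int64(260)), (np.int64(262), np.int64(260)), (np.int64(259), np.int
[... 238 characters left out ...]
77.0, 282.0, 5.0], [576.0, 279.0, 4.0], [557.0, 286.0, 21.0], [543.0, 273.0, 21.0], [574.0, 284.0, 4.0], [558.0, 293.0, 20.0], [557.0, 290.0, 19.0], [552.0, 290.0, 22.0], [571.0, 287.0, 5.0], [553.0, 297.0, 22.0], [547.0, 295.0, 24.0], [545.0, 293.0, 24.0]]
top 5 red 0  grey 77 [519.4 287.4   7.2]
top 20 red 0  grey 86 [516.4 288.8  26.3]
top 35 red 0  grey 4 [501.4 294.3  38.6]
top 50 red 0  grey 14 [498.6 282.4  62.8]
top 65 red 0  grey 14 [498.5 287.   66.8]
top 80 red 0  grey 0 
top 95 red 0  grey 3 [544.3 274.1 109.2]
top 110 red 0  grey 0 
top 125 red 0  grey 1 [538.  268.9 139.9]
top 140 red 0  grey 2 [530.1 270.8 141.1]
top 155 red 0  grey 0 
top 170 red 0  grey 2 [529.4 267.5 181.2]
```

Request:
drive_tool:
  motion:
    - [[0,0.9,0],0,1]
    - [[0.25,1.75,0],0,1]
    - [[0.75,2.55,0],0,1]
    - [[1.45,3.2,0],0,1]
    - [[2.3,3.65,0],0,1]
    - [[3.3,3.8,0],0,1]
    - [[4.3,3.65,0],0,1]
    - [[5.2,3.3,0],0,1]
    - [[6.0,2.7,0],0,1]
    - [[6.6,1.9,0],0,1]
    - [[6.95,1.0,0],0,1]
    - [[7.1,0,0],0,1]
  newtons: 120

```text
clock: 21.98
ee_pos: [598.7, 290.0, 130.3]
eef_rot: [0.163, 1.571, -0.163]
contact_force: [-6.9, 2.8, -0.8]
width: 22.5
```

```bash
cat > foot.py <<'E'
from h import *
from scipy.spatial.transform import Rotation as Ro
B=np.array([564.7,289.5])
o=robot.observe();print(round(o["clock"],2),"tcp-bowl",(o["ee_pos"]-[*B,0]).round(1),"F",o["contact_force"].round(1),"tool x",Ro.from_rotvec(o["eef_rot"]).as_matrix()[:,0].round(3))
d=imaging.get_image("side");S=cloud(d);im=d["image"].astype(int);sat=im.max(2)-im.min(2)
e=o["ee_pos"]
m=(np.hypot(S[...,0]-e[0],S[...,1]-e[1])<35)&(S[...,2]>30)&(S[...,2]<90)&(sat<35)&(im.max(2)>60)
p=S[m]; md=np.median(p,0); p=p[np.hypot(*(p-md)[:,:2].T)<15]
n=np.array([-.8,.6])*6
if len(p)>8:
    cx=np.polyfit(p[:,2],p[:,0],1);cy=np.polyfit(p[:,2],p[:,1],1)
    f=np.array([np.polyval(cx,12),np.polyval(cy,12)])-n
    print(len(p),"rod slope",cx[0].round(3),cy[0].round(3),"foot rel",(f-B).round(1))
t=imaging.get_image("top")
def blobs(d):
    h=cv2.cvtColor(d["image"],cv2.COLOR_BGR2HSV);W=cloud(d)
    near=np.hypot(W[...,0]-B[0],W[...,1]-B[1])<66
    for nm,m in(("orange",(h[...,0]>5)&(h[...,0]<16)&(h[...,1]>170)),("white",(h[...,1]<45)&(h[...,2]>110))):
        m=(m&near&(W[...,2]<45)).astype(np.uint8);k,_,st,ce=cv2.connectedComponentsWithStats(m)
        print(nm,[(int(s[4]),(px(d,*c,18)[:2]-B).round(0).tolist()) for s,c in zip(st[1:],ce[1:]) if s[4]>8])
blobs(t);blobs(d)
E
python3 foot.py
```

```text
21.98 tcp-bowl [ 34.    0.5 130.3] F [-6.9  2.8 -0.8] tool x [-0.007  0.001 -1.   ]
78 rod slope 0.104 0.007 foot rel [21.   0.6]
orange [(35, [-31.0, -38.0])]
white [(76, [23.0, -43.0]), (65, [14.0, -1.0])]
orange [(31, [55.0, -4.0]), (18, [-17.0, -44.0])]
white [(66, [26.0, -44.0]), (90, [20.0, 2.0]), (28, [38.0, 28.0])]
```

Request:
drive_tool:
  motion:
    - [[-1.0,0,0],0,1]
    - [[-2.0,-0.2,0],0,1]
    - [[-2.4,-0.7,0],0,1]
    - [[-2.5,-1.3,0],0,1]
    - [[-2.5,-1.9,0],0,1]
    - [[-2.5,-2.4,0],0,1]
    - [[-2.5,-2.9,0],0,1]
    - [[-2.5,-3.3,0],0,1]
    - [[-2.5,-3.7,0],0,1]
    - [[-2.5,-4.0,0],0,1]
    - [[-2.5,-4.0,0],0,1]

```text
clock: 23.45
ee_pos: [574.2, 254.6, 131.6]
eef_rot: [0.169, 1.569, -0.154]
contact_force: [-3.7, 9.0, -2.6]
width: 23.0
```

```bash
python3 foot.py
```

```text
23.45 tcp-bowl [  9.5 -34.9 131.6] F [-3.7  9.  -2.6] tool x [-0.003  0.01  -1.   ]
85 rod slope 0.095 -0.027 foot rel [ -2.3 -31.2]
orange [(43, [-19.0, 48.0]), (15, [-30.0, -43.0])]
white [(30, [-10.0, -38.0]), (42, [-51.0, 17.0])]
orange [(64, [50.0, -8.0]), (13, [-17.0, -46.0])]
white [(108, [7.0, -35.0]), (30, [38.0, 27.0])]
```

Request:
drive_tool:
  motion:
    - [[-0.5,0,0],0,1]
    - [[-1.0,0.1,0],0,1]
    - [[-1.5,0.3,0],0,1]
    - [[-1.9,0.5,0],0,1]
    - [[-2.3,0.8,0],0,1]
    - [[-2.7,1.1,0],0,1]
    - [[-3.0,1.5,0],0,1]
    - [[-3.3,1.9,0],0,1]
    - [[-3.5,2.35,0],0,1]
    - [[-3.7,2.8,0],0,1]
    - [[-3.75,3.3,0],0,1]
    - [[-3.8,3.8,0],0,1]

```text
clock: 25.05
ee_pos: [543.8, 285.7, 134.6]
eef_rot: [0.162, 1.549, -0.165]
contact_force: [8.1, -5.2, 0.7]
width: 22.9
```

```bash
python3 foot.py
```

```text
25.05 tcp-bowl [-20.9  -3.8 134.6] F [ 8.1 -5.2  0.7] tool x [ 0.016 -0.004 -1.   ]
88 rod slope 0.023 0.004 foot rel [-23.2  -3.3]
orange [(51, [47.0, -7.0]), (34, [-43.0, -27.0])]
white [(50, [32.0, 34.0]), (76, [22.0, -42.0]), (82, [-49.0, 13.0])]
orange [(64, [49.0, -8.0])]
white [(20, [22.0, -52.0]), (32, [38.0, 27.0]), (15, [-11.0, -15.0])]
```

Request:
drive_tool:
  motion:
    - [[-1.25,1.1,0],0,1]
    - [[-0.85,1.95,0],0,1]
    - [[-0.25,2.7,0],0,1]
    - [[0.6,3.25,0],0,1]
    - [[1.55,3.6,0],0,1]
    - [[2.6,3.75,0],0,1]

```text
clock: 25.9
ee_pos: [561.9, 318.6, 130.8]
eef_rot: [0.153, 1.572, -0.178]
contact_force: [-10.4, -14.7, 6.7]
width: 22.4
```

```bash
python3 foot.py
```

```text
25.9 tcp-bowl [ -2.8  29.1 130.8] F [-10.4 -14.7   6.7] tool x [-0.01  -0.015 -1.   ]
71 rod slope -0.092 0.055 foot rel [ 9.4 22.6]
orange [(46, [47.0, -7.0]), (30, [-43.0, -27.0])]
white [(117, [22.0, 29.0]), (76, [22.0, -43.0]), (76, [-47.0, 24.0])]
orange []
white [(67, [25.0, -44.0]), (65, [25.0, 21.0])]
```

Request:
drive_tool:
  motion:
    - [[1.05,-0.15,0],0,1]
    - [[2.0,-0.5,0],0,1]
    - [[2.8,-1.05,0],0,1]
    - [[3.45,-1.8,0],0,1]
    - [[3.85,-2.65,0],0,1]
    - [[4.0,-3.6,0],0,1]

```text
clock: 26.75
ee_pos: [601.1, 290.6, 130.1]
eef_rot: [0.164, 1.574, -0.161]
contact_force: [-6.8, 4.5, 0.9]
width: 22.5
```

```bash
python3 foot.py
```

```text
26.75 tcp-bowl [ 36.4   1.1 130.1] F [-6.8  4.5  0.9] tool x [-0.009  0.003 -1.   ]
86 rod slope 0.127 -0.027 foot rel [21.2  3.7]
orange [(35, [-43.0, -27.0])]
white [(77, [22.0, -43.0]), (72, [16.0, 1.0])]
orange [(18, [55.0, -3.0])]
white [(68, [25.0, -44.0]), (150, [31.0, 11.0])]
```

Request:
drive_tool:
  motion:
    - [[-0.15,-0.95,0],0,1]
    - [[-0.55,-1.8,0],0,1]
    - [[-1.15,-2.55,0],0,1]
    - [[-2.0,-3.1,0],0,1]
    - [[-2.95,-3.5,0],0,1]
    - [[-4.0,-3.6,0],0,1]

```text
clock: 27.6
ee_pos: [562.9, 255.5, 130.9]
eef_rot: [0.166, 1.567, -0.159]
contact_force: [1.9, 4.2, -3.1]
width: 22.7
```

```bash
python3 foot.py
```

```text
27.6 tcp-bowl [ -1.8 -34.  130.9] F [ 1.9  4.2 -3.1] tool x [-0.001  0.005 -1.   ]
92 rod slope 0.082 -0.036 foot rel [-12.7 -29.8]
orange [(35, [45.0, -21.0])]
white [(39, [-23.0, -35.0]), (40, [-48.0, 29.0])]
orange [(64, [47.0, -20.0])]
white [(82, [-4.0, -39.0]), (57, [45.0, 23.0])]
```

Request:
drive_tool:
  motion:
    - [[-1.05,0.1,0],0,1]
    - [[-2.0,0.5,0],0,1]
    - [[-2.85,1.05,0],0,1]
    - [[-3.45,1.8,0],0,1]
    - [[-3.85,2.65,0],0,1]
    - [[-4.0,3.6,0],0,1]

```text
clock: 28.45
ee_pos: [529.9, 289.8, 134.4]
eef_rot: [0.167, 1.55, -0.16]
contact_force: [6.4, 2.1, -2.2]
width: 22.9
```

```bash
python3 foot.py
```

```text
28.45 tcp-bowl [-34.8   0.3 134.4] F [ 6.4  2.1 -2.2] tool x [ 0.015  0.003 -1.   ]
87 rod slope -0.104 -0.019 foot rel [-18.7   1.2]
orange [(45, [45.0, -19.0]), (10, [-54.0, -19.0])]
white [(78, [40.0, 27.0]), (74, [9.0, -47.0]), (36, [-16.0, -1.0]), (24, [-53.0, 21.0])]
orange [(63, [47.0, -19.0])]
white [(55, [11.0, -50.0]), (58, [45.0, 23.0]), (13, [-11.0, -14.0])]
```

Request:
drive_tool:
  motion:
    - [[1.5,0.3,0],-0.15,1]
    - [[2.9,0.6,0],-0.3,1]
    - [[2.9,0.6,0],-0.3,1]
    - [[2.6,0.0,0],-0.3,1]
    - [[2.3,-0.5,0],-0.3,1]
    - [[2.0,-1.0,0],-0.3,1]
    - [[1.7,-1.5,0],-0.3,1]
    - [[1.4,-2.0,0],-0.3,1]
    - [[1.1,-2.5,0],-0.3,1]
    - [[1.0,-2.7,0],-0.3,1]

```text
clock: 29.8
ee_pos: [533.8, 261.9, 131.6]
eef_rot: [0.398, 1.534, -0.398]
contact_force: [-0.0, -0.1, -1.5]
width: 22.7
```

```bash
python3 foot.py
```

```text
29.8 tcp-bowl [-30.9 -27.6 131.6] F [-0.  -0.1 -1.5] tool x [ 0.  0. -1.]
83 rod slope -0.017 0.074 foot rel [-22.4 -33.8]
orange [(46, [45.0, -19.0])]
white [(14, [43.0, 19.0]), (73, [9.0, -47.0]), (47, [-19.0, -37.0])]
orange [(62, [47.0, -19.0])]
white [(84, [1.0, -39.0]), (59, [45.0, 23.0])]
```

The foot now sits freely out at r≈40 between beads, with about 0 N. From here I'll sweep clockwise with the stiff jaw axis kept radial.

Request:
drive_tool:
  motion:
    - [[-0.1,0.75,0],-0.175,1]
    - [[-0.4,1.35,0],-0.35,1]
    - [[-0.6,1.95,0],-0.525,1]
    - [[-0.7,2.65,0],-0.7,1]
    - [[-0.65,3.3,0],-0.875,1]
    - [[-0.5,3.95,0],-1.05,1]
    - [[-0.25,4.55,0],-1.225,1]
    - [[0.1,5.1,0],-1.4,1]
    - [[0.55,5.6,0],-1.575,1]
    - [[1.1,6.0,0],-1.75,1]
    - [[1.7,6.3,0],-1.925,1]
    - [[2.3,6.5,0],-2.1,1]

```text
clock: 31.4
ee_pos: [561.3, 317.6, 133.4]
eef_rot: [1.921, 0.493, -1.916]
contact_force: [5.0, -19.7, 5.7]
width: 22.6
```

```bash
python3 foot.py
```

```text
31.4 tcp-bowl [ -3.4  28.1 133.4] F [  5.  -19.7   5.7] tool x [ 0.008 -0.02  -1.   ]
79 rod slope 0.03 0.074 foot rel [-8.8 17.7]
orange [(47, [45.0, -20.0]), (55, [-46.0, 24.0])]
white [(21, [38.0, 19.0]), (75, [9.0, -47.0]), (148, [-18.0, 31.0])]
orange [(10, [43.0, -28.0])]
white [(69, [13.0, -48.0]), (59, [45.0, 23.0]), (22, [1.0, 7.0])]
```

Request:
drive_tool:
  motion:
    - [[0.65,0.1,0],-0.175,1]
    - [[1.3,0.05,0],-0.35,1]
    - [[1.95,-0.1,0],-0.5,1]
    - [[2.6,-0.35,0],-0.55,1]
    - [[3.15,-0.7,0],-0.4,1]
    - [[3.6,-1.15,0],-0.22,1]
    - [[4.0,-1.7,0],-0.04,1]
    - [[4.3,-2.3,0],0.14,1]
    - [[4.5,-2.9,0],0.32,1]
    - [[4.6,-3.55,0],0.5,1]
    - [[4.55,-4.2,0],0.68,1]
    - [[4.4,-4.85,0],0.85,1]

```text
clock: 33.0
ee_pos: [590.1, 284.6, 130.1]
eef_rot: [1.331, 1.146, -1.356]
contact_force: [-21.4, 9.4, 5.6]
width: 22.7
```

```bash
python3 foot.py
```

```text
33.0 tcp-bowl [ 25.4  -4.9 130.1] F [-21.4   9.4   5.6] tool x [-0.027  0.009 -1.   ]
81 rod slope 0.039 0.074 foot rel [ 20.4 -14.9]
orange [(50, [45.0, -23.0])]
white [(77, [15.0, -16.0]), (73, [9.0, -47.0])]
orange [(26, [51.0, -18.0])]
white [(69, [13.0, -49.0]), (88, [18.0, -13.0]), (64, [46.0, 21.0])]
```

Request:
drive_tool:
  motion:
    - [[-0.25,-0.65,0],-0.175,1]
    - [[-0.6,-1.2,0],-0.35,1]
    - [[-1.05,-1.65,0],-0.525,1]
    - [[-1.6,-2.05,0],-0.7,1]
    - [[-2.2,-2.35,0],-0.875,1]
    - [[-2.8,-2.55,0],-1.05,1]
    - [[-3.45,-2.65,0],-1.225,1]
    - [[-4.1,-2.6,0],-1.4,1]
    - [[-4.75,-2.45,0],-1.3,1]
    - [[-5.4,-2.2,0],-1.12,1]
    - [[-5.95,-1.85,0],-0.94,1]
    - [[-6.4,-1.4,0],-0.76,1]

```text
clock: 34.6
ee_pos: [536.6, 267.3, 132.1]
eef_rot: [1.862, 0.611, -1.859]
contact_force: [0.1, 0.9, -2.1]
width: 22.6
```

```bash
python3 foot.py
```

```text
34.6 tcp-bowl [-28.1 -22.2 132.1] F [ 0.1  0.9 -2.1] tool x [ 0.001  0.004 -1.   ]
83 rod slope 0.033 -0.007 foot rel [-31.8 -23.4]
orange [(25, [38.0, -35.0])]
white [(49, [42.0, 20.0]), (144, [-28.0, -35.0])]
orange [(64, [39.0, -32.0])]
white [(35, [-13.0, -51.0]), (63, [46.0, 21.0])]
```

Request:
drive_tool:
  motion:
    - [[-0.4,0.55,0],0.18,1]
    - [[-0.7,1.1,0],0.36,1]
    - [[-0.9,1.75,0],0.54,1]
    - [[-1.0,2.4,0],0.72,1]
    - [[-0.95,3.05,0],0.9,1]
    - [[-0.8,3.7,0],0.9,1]

```text
clock: 35.45
ee_pos: [531.4, 298.5, 131.7]
eef_rot: [1.244, 1.175, -1.247]
contact_force: [4.9, -8.3, -1.6]
width: 22.8
```

```bash
python3 foot.py
```

```text
35.45 tcp-bowl [-33.3   9.  131.7] F [ 4.9 -8.3 -1.6] tool x [ 0.005 -0.007 -1.   ]
68 rod slope -0.064 0.029 foot rel [-28.8   0.2]
orange [(47, [37.0, -31.0]), (23, [-49.0, 23.0])]
white [(74, [41.0, 23.0]), (62, [-15.0, -45.0]), (74, [-35.0, -3.0])]
orange [(50, [38.0, -30.0])]
white [(60, [-9.0, -49.0]), (65, [46.0, 21.0])]
```

Request:
drive_tool:
  motion:
    - [[0.25,0.6,0],-0.18,1]
    - [[0.65,1.2,0],-0.36,1]
    - [[1.1,1.65,0],-0.54,1]
    - [[1.6,2.05,0],-0.72,1]
    - [[2.2,2.35,0],-0.9,1]
    - [[2.85,2.55,0],-1.08,1]
    - [[3.5,2.65,0],-1.26,1]

```text
clock: 36.42
ee_pos: [568.3, 317.5, 131.8]
eef_rot: [2.083, 0.236, -2.076]
contact_force: [3.2, -20.3, 1.6]
width: 22.5
```

```bash
python3 foot.py
```

```text
36.42 tcp-bowl [  3.6  28.  131.8] F [  3.2 -20.3   1.6] tool x [ 0.006 -0.022 -1.   ]
87 rod slope 0.032 0.05 foot rel [-2.1 21.1]
orange [(44, [36.0, -31.0]), (58, [-23.0, 45.0])]
white [(46, [44.0, 12.0]), (76, [-7.0, 20.0]), (64, [-14.0, -46.0])]
orange [(66, [39.0, -32.0]), (12, [35.0, 30.0])]
white [(59, [-9.0, -49.0]), (51, [49.0, 14.0]), (26, [7.0, 10.0])]
```

Request:
drive_tool:
  motion:
    - [[0.65,-0.05,0],-0.17,1]
    - [[1.3,-0.2,0],-0.17,1]
    - [[1.9,-0.45,0],0,1]
    - [[2.45,-0.8,0],0.18,1]
    - [[2.95,-1.25,0],0.36,1]
    - [[3.35,-1.8,0],0.54,1]
    - [[3.65,-2.4,0],0.72,1]
    - [[3.85,-3.0,0],0.9,1]
    - [[3.95,-3.65,0],1.08,1]
    - [[3.9,-4.35,0],1.25,1]

```text
clock: 37.78
ee_pos: [594.1, 289.6, 129.8]
eef_rot: [1.244, 1.207, -1.261]
contact_force: [-12.9, 1.4, 1.2]
width: 23.0
```

```bash
python3 foot.py
```

```text
37.77 tcp-bowl [2.940e+01 1.000e-01 1.298e+02] F [-12.9   1.4   1.2] tool x [-0.023  0.009 -1.   ]
80 rod slope 0.034 0.035 foot rel [25.5 -6.4]
orange [(47, [38.0, -31.0])]
white [(114, [29.0, -5.0]), (63, [-15.0, -45.0])]
orange [(38, [39.0, -35.0]), (35, [41.0, 27.0])]
white [(147, [33.0, -1.0]), (59, [-9.0, -49.0])]
```

Request:
drive_tool:
  motion:
    - [[-0.15,-0.65,0],-0.05,1]
    - [[-0.4,-1.25,0],-0.18,1]
    - [[-0.75,-1.8,0],-0.35,1]
    - [[-1.2,-2.25,0],-0.53,1]
    - [[-1.75,-2.65,0],-0.7,1]
    - [[-2.35,-2.95,0],-0.88,1]
    - [[-2.95,-3.15,0],-1.05,1]
    - [[-3.6,-3.25,0],-1.23,1]
    - [[-4.25,-3.2,0],-1.4,1]

```text
clock: 39.0
ee_pos: [561.4, 260.0, 132.9]
eef_rot: [2.18, 0.133, -2.168]
contact_force: [3.7, 12.5, -1.8]
width: 23.0
```

```bash
python3 foot.py
```

```text
39.0 tcp-bowl [ -3.3 -29.5 132.9] F [ 3.7 12.5 -1.8] tool x [ 0.005  0.016 -1.   ]
76 rod slope -0.051 -0.059 foot rel [  1.9 -22. ]
orange []
white [(99, [-16.0, -38.0])]
orange [(25, [18.0, -55.0]), (36, [41.0, 27.0])]
white [(62, [52.0, 3.0]), (133, [-4.0, -34.0])]
```

Request:
drive_tool:
  motion:
    - [[-0.65,0.15,0],0.1,1]
    - [[-1.25,0.4,0],0.28,1]
    - [[-1.8,0.75,0],0.46,1]
    - [[-2.3,1.25,0],0.64,1]
    - [[-2.7,1.75,0],0.82,1]
    - [[-3.0,2.35,0],1.0,1]
    - [[-3.2,2.95,0],1.18,1]
    - [[-3.25,3.6,0],1.35,1]
    - [[-3.2,4.3,0],1.35,1]
    - [[-3.1,4.9,0],1.35,1]

```text
clock: 40.35
ee_pos: [529.7, 302.0, 131.4]
eef_rot: [1.291, 1.154, -1.291]
contact_force: [-0.3, 0.8, -2.0]
width: 22.8
```

```bash
python3 foot.py
```

```text
40.35 tcp-bowl [-35.   12.5 131.4] F [-0.3  0.8 -2. ] tool x [ 0. -0. -1.]
63 rod slope 0.013 0.012 foot rel [-35.3  13.4]
orange [(59, [35.0, 33.0]), (43, [16.0, -45.0])]
white [(75, [47.0, 5.0]), (14, [5.0, 40.0]), (62, [-24.0, -42.0]), (73, [-40.0, 11.0])]
orange [(50, [17.0, -48.0]), (37, [42.0, 27.0])]
white [(63, [52.0, 3.0]), (38, [-14.0, -47.0])]
```

Request:
drive_tool:
  motion:
    - [[0.25,0.6,0],-0.18,1]
    - [[0.6,1.15,0],-0.36,1]
    - [[1.05,1.65,0],-0.54,1]
    - [[1.6,2.05,0],-0.72,1]
    - [[2.2,2.35,0],-0.9,1]
    - [[2.8,2.55,0],-1.08,1]
    - [[3.5,2.65,0],-1.26,1]
    - [[4.15,2.6,0],-1.4,1]
    - [[4.8,2.45,0],-1.4,1]
    - [[5.4,2.2,0],-1.22,1]
    - [[5.95,1.8,0],-1.04,1]
    - [[6.45,1.35,0],-0.86,1]

```text
clock: 41.95
ee_pos: [594.0, 314.6, 131.1]
eef_rot: [1.873, 0.587, -1.876]
contact_force: [-0.5, -0.2, -2.6]
width: 22.4
```

Request:
drive_tool:
  motion:
    - [[0.4,-0.55,0],0.18,1]
    - [[0.7,-1.1,0],0.36,1]
    - [[0.9,-1.75,0],0.54,1]
    - [[1.0,-2.4,0],0.72,1]
    - [[0.95,-3.05,0],0.86,1]
    - [[-0.5,-2.9,0],0.86,1]
    - [[-2.0,-2.7,0],0.86,1]
    - [[-2.8,-2.5,0],0.86,1]
    - [[-2.8,-2.5,0],0.86,1]

```text
clock: 43.08
ee_pos: [566.0, 290.3, 132.0]
eef_rot: [1.288, 1.156, -1.287]
contact_force: [0.6, 0.5, -2.7]
width: 22.4
```

```bash
python3 foot.py
```

```text
43.08 tcp-bowl [  1.3   0.8 132. ] F [ 0.6  0.5 -2.7] tool x [ 0.001  0.    -1.   ]
83 rod slope 0.029 0.107 foot rel [ -1.2 -15.3]
orange [(56, [47.0, 7.0]), (38, [11.0, -47.0])]
white [(79, [42.0, -22.0]), (77, [-4.0, -16.0]), (62, [-24.0, -42.0])]
orange [(64, [14.0, -50.0]), (59, [51.0, 4.0])]
white [(63, [46.0, -23.0]), (75, [1.0, -16.0]), (35, [-14.0, -47.0]), (34, [41.0, 27.0])]
```

Request:
drive_tool:
  motion:
    - [[0,0.5,3],0,1]
    - [[0,0.8,6.5],0,1]
    - [[0,0.8,10.5],0,1]
    - [[0,0.8,13.8],0,1]
    - [[0.2,-3,14],0,1]
    - [[0.5,-8,14],0,1]
    - [[0.8,-13.5,14],0,1]
    - [[1.2,-19.5,14],0,1]
    - [[1.5,-25,14],0,1]
    - [[1.9,-31,14],0,1]
    - [[2.2,-37,14],0,1]
    - [[2.6,-43,14],0,1]

```text
clock: 44.68
ee_pos: [592.2, -142.3, 271.7]
eef_rot: [1.288, 1.155, -1.288]
contact_force: [0.9, 0.3, -2.6]
width: 22.3
```

Request:
drive_tool:
  motion:
    - [[0.3,-5,0],0,1]
    - [[0.6,-10,0],0,1]
    - [[0.8,-13.5,-1],0,1]
    - [[0.8,-14.8,-5],0,1]
    - [[0.8,-14.8,-9],0,1]
    - [[0.8,-14.8,-11],0,1]
    - [[0.8,-14.8,-12],0,1]
    - [[0.8,-14.8,-12],0,1]

```text
clock: 45.68
ee_pos: [599.9, -288.0, 151.1]
eef_rot: [1.288, 1.157, -1.288]
contact_force: [-0.0, -0.2, -1.7]
width: 22.7
```

```bash
sed 's/B=np.array.*/B=np.array([598,-304.])/; /^blobs/d; s/>30)&(S\[...,2\]<90)/>45)\&(S[...,2]<105)/; s/,12)/,25)/g' foot.py > foot2.py; python3 foot2.py
```

```text
45.67 tcp-bowl [  1.9  16.  151.1] F [-0.  -0.2 -1.7] tool x [-0.001  0.    -1.   ]
44 rod slope 0.008 0.099 foot rel [1.3 1.2]
```

Request:
drive_tool:
  motion:
    - [[0,0,-1.4],0,1]
    - [[0,0,-2.2],0,1]
    - [[0,0,-2.5],0,1]
    - [[0,-0.3,-2.7],0,1]
    - [[0,-0.6,-2.8],0,1]
    - [[0,-0.9,-2.8],0,1]
    - [[0,-1.2,-2.8],0,1]
    - [[0,-1.4,-2.8],0,1]
    - [[0,-1.4,-2.8],0,1]
  newtons: 25

```text
clock: 46.9
ee_pos: [602.2, -298.9, 128.4]
eef_rot: [1.293, 1.156, -1.279]
contact_force: [-0.2, 6.5, 11.8]
width: 22.5
```

```bash
python3 foot2.py
```

```text
46.9 tcp-bowl [  4.2   5.1 128.4] F [-0.2  6.5 11.8] tool x [ 0.007  0.004 -1.   ]
37 rod slope -0.005 0.074 foot rel [ 5.1 -5.4]
```

Request:
drive_tool:
  motion:
    - [[0,-0.4,0],0,1]
    - [[0,-0.7,0.1],0,1]
    - [[0,-0.7,0.2],0,1]
    - [[0,-0.7,0.2],0,0.5]
    - [[0,-0.6,0.2],0,0.3]
    - [[0,-0.6,0.2],0,0.1]
    - [[0,-0.6,0.2],0,-0.2]
    - [[0,-0.6,0.2],0,-0.5]
  newtons: 20

```text
clock: 48.0
ee_pos: [599.7, -307.9, 125.1]
eef_rot: [1.288, 1.157, -1.288]
contact_force: [-0.6, -0.2, 0.2]
width: 63.6
```

```bash
python3 foot2.py; python3 chk.py s9
```

```text
48.0 tcp-bowl [  1.7  -3.9 125.1] F [-0.6 -0.2  0.2] tool x [-0.001  0.    -1.   ]
34 rod slope 0.008 0.107 foot rel [  3.6 -19.7]
48.1 [ 599.8 -307.9  125.3] [ 0.4 -0.6  0.2] 63.835626928267125
foot 0.73 [ 614.7 -328.9   12. ] [381. 177.]
```

View pics/s9.png

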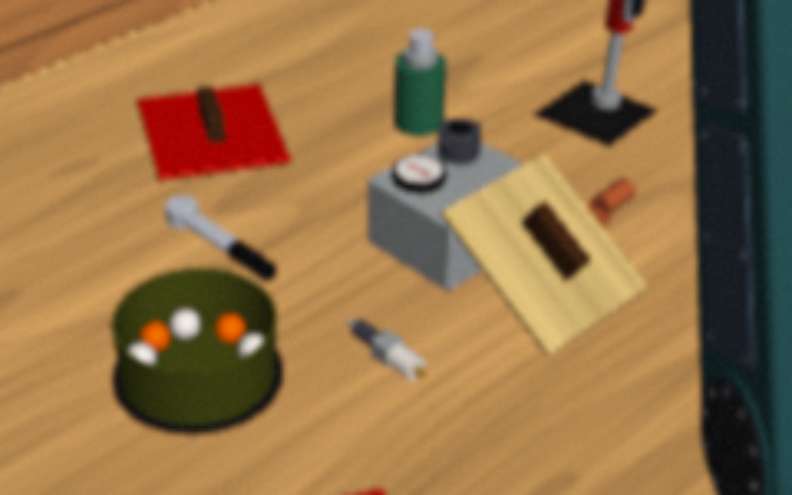

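Request:
drive_tool:
  motion:
    - [[0,0,0],0,-0.9]
    - [[0,0,0],0,-0.9]
    - [[0,0,0],0,-0.9]

```text
clock: 48.62
ee_pos: [599.9, -307.7, 125.5]
eef_rot: [1.288, 1.157, -1.287]
contact_force: [-0.2, -1.1, -0.2]
width: 81.1
```

```bash
python3 foot2.py; python3 - <<'E'
from h import *
for n in("side","top"):
    d=imaging.get_image(n);S=cloud(d);h=cv2.cvtColor(d["image"],cv2.COLOR_BGR2HSV)
    red=((h[...,0]<6)|(h[...,0]>172))&(h[...,1]>150)
    for z0 in list(range(10,90,20))+[90,110,130,150]:
        b=(np.hypot(S[...,0]-602,S[...,1]+305)<70)&(S[...,2]>z0)&(S[...,2]<z0+20)
        m=b&red if z0>=90 else b&(h[...,1]<70)&(h[...,2]>60)
        p=S[m]
        if len(p):print(n,z0,len(p),np.median(p,0).round(1))
E
```

```text
48.62 tcp-bowl [  1.9  -3.7 125.5] F [-0.2 -1.1 -0.2] tool x [ 0. -0. -1.]
34 rod slope 0.108 0.029 foot rel [ -1.  -16.1]
side 10 42 [ 595.6 -317.4   17.7]
side 30 15 [ 597.6 -321.7   38.4]
side 50 15 [ 596.3 -319.8   59.2]
side 70 18 [ 595.  -322.9   81.2]
side 90 15 [ 592.1 -320.   105. ]
side 110 32 [ 594.9 -319.3  119.2]
side 130 37 [ 592.3 -319.3  140.3]
side 150 33 [ 595.3 -320.8  159.6]
top 10 96 [ 597.  -319.1   19.8]
top 30 18 [ 598.  -321.3   42.5]
top 50 15 [ 598.8 -321.4   60. ]
top 70 9 [ 600.1 -321.5   74.1]
top 90 1 [ 589.7 -317.4  109.6]
top 110 10 [ 594.3 -317.3  119.4]
```

Request:
drive_tool:
  motion:
    - [[0,0,2],0,-0.9]
    - [[0,0,5],0,-0.9]
    - [[0,0,9],0,-0.9]
    - [[0,3,13],0,-0.9]
    - [[-4,8,14],0,-0.9]
    - [[-10,12,15],0,-0.9]
    - [[-10,12,15],0,-0.9]

```text
clock: 49.7
ee_pos: [498.0, -185.8, 278.7]
eef_rot: [1.287, 1.154, -1.284]
contact_force: [0.2, -0.8, 0.4]
width: 81.1
```

```bash
python3 - <<'E'
from h import *
for n in("side","top"):
    d=imaging.get_image(n);S=cloud(d);h=cv2.cvtColor(d["image"],cv2.COLOR_BGR2HSV);cv2.imwrite(f"pics/f{n}.png",d["image"][100:330])
    red=((h[...,0]<6)|(h[...,0]>172))&(h[...,1]>150)
    for z0 in list(range(10,90,20))+[90,110,130,155]:
        b=(np.hypot(S[...,0]-602,S[...,1]+305)<70)&(S[...,2]>z0)&(S[...,2]<z0+20)
        m=b&red if z0>=90 else b&(h[...,1]<70)&(h[...,2]>60)
        p=S[m]
        if len(p):print(n,z0,len(p),np.median(p,0).round(1))
    for y in(-70,40):
        m=(abs(S[...,1]-y)<8)&(S[...,0]<490)&(S[...,0]>330)&(S[...,2]>6)&(S[...,2]<100);p=S[m]
        print("lid",y,np.arctan(np.polyfit(p[:,0],p[:,2],1)[0]).round(2))
    B=[564.7,289.5];W=S;near=np.hypot(W[...,0]-B[0],W[...,1]-B[1])<66
    for nm,mm in(("o",(h[...,0]>5)&(h[...,0]<16)&(h[...,1]>170)),("w",(h[...,1]<45)&(h[...,2]>110))):
        k,_,st,ce=cv2.connectedComponentsWithStats((mm&near&(W[...,2]<45)).astype(np.uint8))
        print(nm,[(int(s[4]),(px(d,*c,18)[:2]-B).round(0).tolist()) for s,c in zip(st[1:],ce[1:]) if s[4]>8])
print(robot.observe()["clock"])
E
```

```text
side 10 43 [ 596.5 -317.5   17. ]
side 30 13 [ 597.9 -318.6   39.1]
side 50 19 [ 594.7 -318.4   59.1]
side 70 15 [ 596.8 -319.    79. ]
side 90 17 [ 591.6 -314.7  105. ]
side 110 35 [ 592.3 -314.4  120.4]
side 130 38 [ 592.  -315.4  141. ]
side 155 36 [ 592.5 -317.8  164.9]
lid -70 0.55
lid 40 0.54
o [(69, [14.0, -49.0]), (60, [52.0, 4.0])]
w [(67, [45.0, -24.0]), (35, [-14.0, -47.0]), (34, [41.0, 27.0])]
top 10 23 [ 609.8 -319.6   19.5]
top 30 1 [ 605.1 -318.7   34.6]
lid -70 0.55
lid 40 0.55
o [(49, [47.0, 6.0]), (31, [11.0, -47.0]), (50, [8.0, 47.0])]
w [(78, [43.0, -23.0]), (77, [33.0, 34.0]), (64, [-24.0, -42.0])]
49.8
```

View pics/ftop.png

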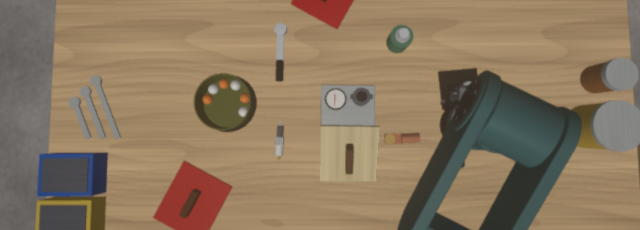

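```bash
python3 -c "
from workcell import robot
print(robot.hand_in(), robot.observe()['clock'])"
```

```text
the job is handed in; nothing more can be done
the job is handed in; nothing more can be done
```

The job is handed in at about 50 s of the 72 s allowed; no verdict was reported, so the points below are my own checks.

- **Cover board:** It leans on the tester's front edge with its lower edge on the bench. Both cameras measured it at 0.54–0.55 rad, and it kept that pose after release.
- **Stirring:** I made more than three clockwise turns with the foot at about z = 11–13 mm.
  - On the early turns, beads jammed between the foot and the wall. That held the foot near 20 mm from the centre, so some of those passes were marginal: one near-side reading was –18.7 mm and one left-side reading 17.7 mm.
  - I pushed the foot outward through a gap between beads and continued with the jaws mostly held radial. Later readings were near –29 and –35 mm, left 21 mm, far 25 mm and right –22 mm. My foot measurement is good to about 2 mm, so the left and right values are only just clear.
- **Beads:** The last top view shows all six in the bowl. I inferred each bead's movement from their order round the ring rather than tracking them one by one; on that basis each moved well over 15 mm.
- **Stirring rod:** It had tilted about 0.1 rad in the grip and slid while I set it down, but it stood upright once released. The side view puts its foot about 17–19 mm from the mat's middle. The arm hid the rod in the last top view, but the top view just before I withdrew agreed.
- **Lever, oil can, terminal and plug:** They look unmoved in the last picture; I did not measure them again.

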